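Wedge a cut panel tight in the laser fixture

TASK

Take the steel wedge out of the wooden rack, stand it thin end down in the slot of the clamping fixture, and tap it down until it stops moving, so that the blue panel is pushed over and held tight against the stop block; leave the wedge in the slot. Tap firmly but gently, as forcing it bows the panel; do not touch the panel, and leave the straight bar in the rack.

Things in the scene. Friction and masses are not known exactly. Their poses are not given: they have to be found in the camera images.
- wedge: bare steel wedge, 90 mm tall, about 300 g, standing thin end down in a rack pocket, upper 45 mm clear. Origin: centre of the thin end; z up. Local x: constant 30 mm width, parallel sides (grasp here). Local y: thickness, 8 mm at the thin end growing evenly to 24.4 mm at 82 mm up (both faces lean 1 in 10), then a flat head 27 mm thick, 8 mm high. Same after a half turn about z
- straight_bar: plain steel bar, 30 x 14 x 85 mm, standing in the rack's other pocket, not to be used. Origin: centre of its underside, local x along its 30 mm width
- rack: fixed plywood block, 64 (x) x 130 (y) x 58 mm high, origin under its centre, with two pockets at local y = +30 and -30 mm, each about 32 mm (x) by 20 mm (y) and 45 mm deep. A loose 18 mm nut lies on top between them
- fixture: fixed steel clamping fixture on a base plate 170 (x) by 335 (y) by 10 mm; origin on the table under the slot; local +y is the clamping direction. Along +y: dark fixed block, slot (y = 0), steel sliding jaw (both 75 mm tall), panel on two bearers (tops 30 mm above the table), stop block. A loose nut lies on the base plate
- slot_mouth (a point): centre of the slot's mouth, 75 mm above the table, axes as the fixture's. At the start the mouth is 14 mm wide (y) and 44 mm long (x, between two cheeks). Its two faces lean 1 in 10 towards one another downwards to match the wedge, whose thin end first comes to rest about 30 mm below the mouth and, driven home, 36 to 62 mm below
- jaw: steel sliding jaw, the slot's +y side, 40 mm wide; the wedge drives it to +y (up to 12 mm, about 1.5 N of friction) and it pushes the panel ahead; each mm lets the wedge 5 mm further down. Origin: as the fixture's at the start. The wedge moves at 4 to 12 N of downward push; once the panel meets the stop, 12 to 25 N makes it tight and it stays so by itself; over 40 N can bow the panel
- panel: blue painted metal panel, 150 (x) x 180 (y) x 6 mm, 350 g, loose on the fixture's bearers between jaw and stop, with dark cut-out patterns. Origin: centre of its underside. At the start up to 2 mm from the jaw and 0.5 to 6 mm short of the stop; readings are too coarse to tell the gap
- stop: dark steel stop block, 120 (x) x 25 (y) x 42 mm high, fixed on the fixture's base plate beyond the panel. Origin: centre of its underside; its face towards the panel is 12.5 mm to -y of the origin

How it is judged:
By the outcome, as a careful person would: the job done as asked, in the order asked, and still so for the second after the job is handed in, with the robot touching nothing.
It also fails if it takes over 45 s, if anything falls off the work surface, if the arm or the gripper's body presses on something with over 40 N, if the wrist force passes 120 N, or if a joint passes its speed limit or range.

ROBOT

A 7-joint arm with a two-finger parallel gripper is mounted at the origin on the work surface. World frame = base frame: x ahead of the robot, y to its left, z up, the work surface at z = 0. Lengths are in m, angles in rad, forces in N, time in s.
With the tool pointing down it reaches from about 0.35 to 0.9 m from the base axis. Payload 19.9 kg.
Tool frame: the origin (TCP) lies where the fingers leave the gripper's body, on its centre line; the fingertips stand 97 mm ahead of it and the grasp point (between the pads) lies 78 mm ahead of it; z points along the fingers, y is the line along which they close (so a half turn about z gives the same grasp; the last joint's range is limited). The gripper opens to 94 mm and grips with 3 to 60 N. Pads are 16 mm wide; open, the fingers measure 119 mm over their backs; the gripper's body (75 mm by 177 mm) begins 78 mm behind the grasp point.
Start: joints at [-1.181, 0.417, -0.01, 1.614, 0.005, 1.111, -0.053], TCP at [0.261, 0.568, 0.303] pointing down, gripper open.
Joint ranges: [-2.81, 2.81], [-0.39, 2.02], [-1.27, 1.25], [0.06, 2.57], [-1.19, 4.33], [0.19, 2], [-2.82, 2.82]. Speed limits (rad/s): [1.89, 1.89, 2.39, 2.39, 3.01, 3.01, 3.01].

INTERFACE

Orientations are given as [roll, pitch, yaw] about the fixed x, y, z axes, in that order (R = Rz(yaw) Ry(pitch) Rx(roll)).
In Python, from cell import env gives the robot as it stands. The module is installed in compiled form; this text tells all that it offers.
- The arm moves only by the tool step_arm, never from a script. Its argument "steps" is text: rows parted by semicolons, each of 7 numbers parted by spaces: the finger opening in cm, from 0 to 9.4, then the shift along the tool's x, y, z in cm, then the turn, a rotation vector about the tool's x, y, z in degrees. A call has 1 to 5 rows; each row shifts and turns the commanded pose from where the row before left it, along the tool's axes as they then stand; what a row does not reach is not made up. A row lasts 1/8 s, in which the tool goes at most 62.5 mm and 10.7 degrees, less where a joint would pass 70% of its speed; a pose out of reach is approached as far as the arm can. A call with a gripper value outside its range is refused whole. The fingers move at their own pace and stop on an object; "squeeze" is the grip in N (left out, the last holds). Time passes only in rows, so rows that do not move let the fingers close. It gives the time, the measured TCP pose, the force, the opening and the grip force at its end, in the units of the state.
- env.read_state(): the state, without advancing time (a new reading comes with each control period).
- env.capture(name): name is "scene" or "side" or "wrist"; returns a dict with "image" (480x640x3 uint8, red, green, blue), "range_z" (480x640 float32, m along the optical axis (not along the pixel's ray), 0 where there is no reading), "fx", "fy", "cx", "cy" (pixels), "xyz" and "rotation" of the camera in the world; the wrist camera has in their place "tool_from_camera" (4x4, takes a point from camera to tool coordinates, whose origin is the TCP and whose axes are the flange's). Camera axes: x right, y down, z forward; pixel columns grow to the right and rows downward; lengths in m; the calibration is good to about 2 mm. A picture is of the moment at which its call begins: read the wrist's pose just before it.
- env.hand_in(): hands the job in; it is judged then, once.
The state is a dict: "time_s": time; "joint_pos": joint angles; "dq": joint speeds; "effort": joint torques, N m; "tcp_pos": TCP position; "eef_rot": TCP orientation; "ft_force": force on the tool from outside, world axes, zero at the start; "wrist_torque": the same for the moment, N m; "gripper_width": opening from 0.0 (shut) to 1.0 (fully open); "grasp_force": force on a finger pad.
Only numpy, scipy, OpenCV 4.12 (cv2) and the standard library are available. Lean on these libraries where they do the work, as an engineer would, in place of code of your own. Each camera call takes 0.05 s, during which the arm holds its last target. There are 200 camera calls.

## Working session

There is one attempt and no reset: what is moved stays moved. The work goes in short steps, Python scripts to look and compute and a tool call to move; the robot and the scene stay as the last step left them, time stands still between calls to the robot, and variables do not carry over. Pictures are saved under pics/ and viewed, at most 10 in all, crops included, and the job is handed in when it is done.

Besides the shell and the picture viewer there is one more tool, called after ">>>" in YAML: its name, and indented under it one key for each argument. step_arm: Moves the arm, as the interface text tells. Its arguments: {"type":"object","properties":{"steps":{"type":"string"},"squeeze":{"type":"number"}},"required":["steps"]}

```bash
mkdir -p pics; cat > h.py <<'E'
import numpy as np, cv2
from cell import env
from scipy.spatial.transform import Rotation as R
def cap(n):
    s=env.read_state(); c=env.capture(n)
    if n=="wrist":
        T=np.eye(4); T[:3,:3]=R.from_euler('xyz',s['eef_rot']).as_matrix(); T[:3,3]=s['tcp_pos']
        M=T@np.array(c['tool_from_camera']); 
    else:
        M=np.eye(4); r=np.array(c['rotation']); M[:3,:3]=r if r.shape==(3,3) else R.from_euler('xyz',r).as_matrix(); M[:3,3]=c['xyz']
    c['M']=M; return c
def cloud(c):
    z=c['range_z']; v,u=np.mgrid[:480,:640]
    p=np.stack([(u-c['cx'])/c['fx']*z,(v-c['cy'])/c['fy']*z,z],-1)
    w=p@c['M'][:3,:3].T+c['M'][:3,3]; w[z==0]=np.nan; return w
def onplane(c,u,v,h):
    d=c['M'][:3,:3]@np.array([(u-c['cx'])/c['fx'],(v-c['cy'])/c['fy'],1]); o=c['M'][:3,3]
    return o+d*(h-o[2])/d[2]
def save(c,n,crop=None,k=1):
    im=c['image'][...,::-1]
    if crop: im=im[crop[1]:crop[3],crop[0]:crop[2]]
    cv2.imwrite('pics/'+n,cv2.resize(im,None,fx=k,fy=k))
E
python3 - <<'E'
from h import *
s=env.read_state(); print({k:np.round(v,3) for k,v in s.items()})
for n in ("scene","side"):
    c=cap(n); print(n,c['xyz'],np.round(c['rotation'],3),c['fx']); save(c,n+'0.png')
    np.save(n+'_cloud.npy',cloud(c))
E
```

```text
{'time_s': np.float64(0.0), 'joint_pos': array([-1.182,  0.418, -0.01 ,  1.614,  0.005,  1.111, -0.053]), 'dq': array([-0.   ,  0.   ,  0.001, -0.001,  0.   ,  0.001,  0.   ]), 'effort': array([ 1.0000e-03, -8.5128e+01,  6.3900e-01, -4.2600e+01, -4.9000e-02,
        1.9000e-02,  0.0000e+00]), 'tcp_pos': array([0.261, 0.568, 0.302]), 'eef_rot': array([-3.14 ,  0.   ,  2.711]), 'ft_force': array([-0.274, -0.301, -0.782]), 'wrist_torque': array([-0.021,  0.001, -0.001]), 'grasp_force': np.float64(0.0), 'gripper_width': np.float64(0.994)}
scene [ 0.99507566 -0.06493751  0.92122491] [-2.635 -0.011  1.55 ] 605.0640051327591
side [ 0.11293869 -0.67181178  0.74622682] [-2.311  0.004 -0.586] 600.3688432301377
```

View pics/scene0.png

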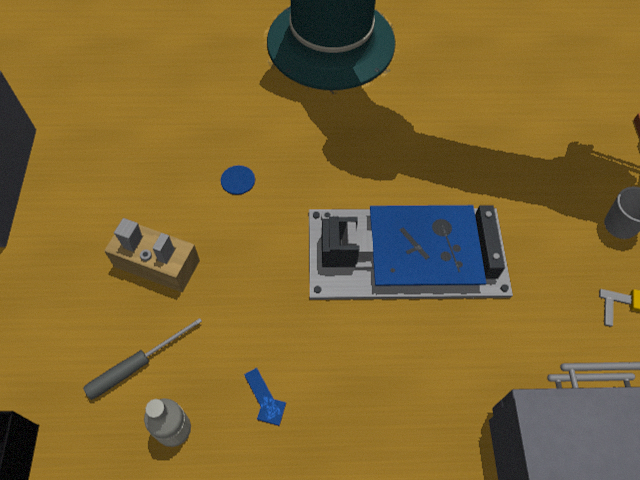

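View pics/side0.png

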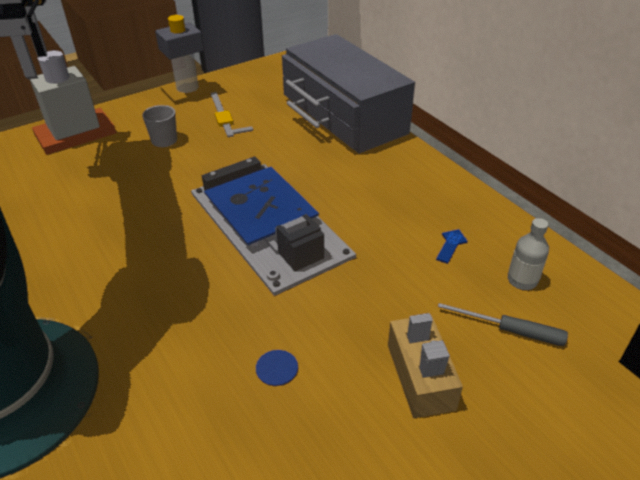

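The scene view shows the rack at about (152,258), with the broad-headed wedge probably at (127,232) and the bar at (163,245). The slot is near (340,242). In the side view the wedge is near (435,358).

```bash
python3 - <<'E'
from h import *
for n in ("scene","side"):
    w=np.load(n+'_cloud.npy')
    im=cv2.imread(f'pics/{n}0.png'); 
    def rect(name,m):
        m=cv2.morphologyEx(m.astype(np.uint8),cv2.MORPH_OPEN,np.ones((2,2)))
        k,l,s,_=cv2.connectedComponentsWithStats(m)
        for i in range(1,k):
            if s[i,4]<25: continue
            p=w[l==i]; r=cv2.minAreaRect((p[:,:2]*1000).astype(np.float32))
            print(n,name,s[i,:],'z',np.round(np.median(p[:,2]),4),'c',np.round(r[0],1),'size',np.round(r[1],1),'ang',round(r[2],1))
    x,y,z=w[...,0],w[...,1],w[...,2]
    R_=(x>.3)&(x<.8)&(y<-.2)&(y>-.6); F=(x>.3)&(x<.8)&(y>-.2)&(y<.35)
    rect('tops',R_&(z>.085)&(z<.12)); rect('racktop',R_&(z>.053)&(z<.0615))
    rect('base',F&(z>.004)&(z<.017)); rect('fx75',F&(z>.068)&(z<.085)); rect('panel',F&(z>.032)&(z<.0395)); rect('stop',F&(z>.0405)&(z<.048))
c=cv2.imread('pics/scene0.png'); d=cv2.imread('pics/side0.png')
a=cv2.resize(c[205:300,95:205],(400,345),interpolation=2); b=cv2.resize(c[200:300,300:400],(400,345),interpolation=2)
cv2.imwrite('pics/crop1.png',np.hstack([a,b]))
E
```

```text
scene tops [  0 118  11  44 286] z 0.0942 c [ 335.5 -573.8] size [73.   5.6] ang 0.3
scene tops [115 219  25  24 387] z nan c [ 489.9 -339.1] size [32.9 86.8] ang 88.5
scene tops [154 234  17  21 214] z nan c [ 530.1 -282.1] size [14.9 45.7] ang 71.4
scene tops [163 400  15  15 122] z nan c [ 792.4 -249.9] size [26.8  5.8] ang 47.2
scene tops [  0 411  16   7  69] z 0.0869 c [ 794.4 -468. ] size [20.9  8.8] ang 76.2
scene racktop [  6 149  11  30  83] z 0.0538 c [ 350.9 -574.2] size [ 4.7 67.6] ang 89.8
scene racktop [  0 186   6  19  57] z nan c [ 419.5 -574.4] size [ 3.9 35.4] ang 89.5
scene racktop [ 106  226   88   53 1737] z nan c [ 525.9 -312.5] size [129.3  63.9] ang 67.7
scene base [496 209   6  24  55] z 0.0071 c [453.1 282.5] size [ 8.8 53.4] ang 88.5
scene base [ 310  210  204   89 4692] z nan c [515.5 118.4] size [337.9 169.1] ang 88.9
scene base [332 210  40  21 441] z nan c [461.5  22.4] size [67.1 53.4] ang 77.3
scene base [359 259  15   4  37] z 0.0144 c [534.1  41.9] size [23.9 10.9] ang 83.2
scene fx75 [329 217  32  35 740] z 0.0716 c [493.8   5.2] size [ 52.5 100.5
[... 1654 characters left out ...]
 256.7] size [19.7 98.9] ang 10.3
side panel [ 206  168  114   78 4761] z nan c [511.6 135.6] size [166.1 241.3] ang 5.5
side panel [284 250  37  13 106] z 0.0333 c [496.5 -28.8] size [30.5 62.8] ang 57.3
side stop [306 117  24  12  91] z 0.0432 c [761.7 333.6] size [89.8 48.4] ang 75.9
side stop [335 123  28  18  81] z 0.0429 c [779.5 243.4] size [24.2 78.5] ang 14.9
side stop [224 166  39  15 119] z nan c [536.4 238.6] size [108.8  29.1] ang 17.3
side stop [204 180  19   7  49] z 0.0415 c [460.  237.7] size [15.3 35.4] ang 73.8
side stop [302 244  24  13  63] z 0.0406 c [530.  -28.4] size [71.6 18.7] ang 22.4
side stop [288 251  10   9  26] z 0.0439 c [479.6 -24.9] size [ 6.7 21.1] ang 5.6
```

View pics/crop1.png

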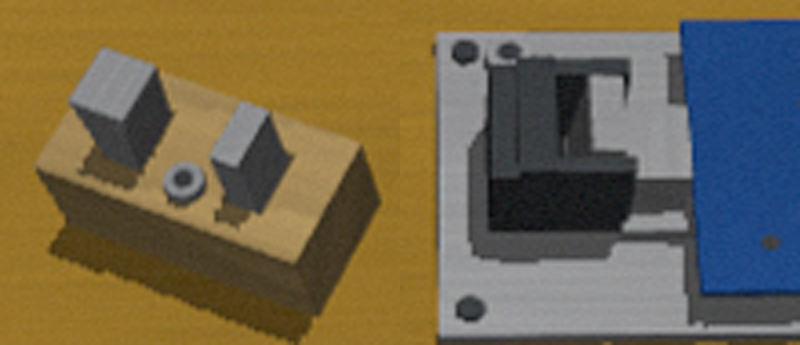

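Crop: the broad-headed wedge is the left piece (scene pixels ~(127,232)), the thinner bar the right one. The fixture's slot shows between the dark block and jaw at about (335,232). Next I plan a closer wrist view over the slot.

```bash
cat >> h.py <<'E'
def plan(target,yawdeg,n=None):
    """total shift in present tool axes (cm) and turn about tool z, and equal rows"""
    s=env.read_state(); p=np.array(s['tcp_pos']); M=R.from_euler('xyz',s['eef_rot'])
    goal=R.from_euler('xyz',[np.pi,0,np.radians(yawdeg)])
    d=np.array(target)-p; rv=(M.inv()*goal).as_rotvec(degrees=True)
    n=n or int(max(np.ceil(np.linalg.norm(d)/.06),np.ceil(np.linalg.norm(rv)/10),1))
    print('t',round(s['time_s'],2),'n',n,'shift',np.round(M.inv().apply(d)*100,2),'rv',np.round(rv,2))
    for i in range(n):
        Mi=M*R.from_rotvec(rv*i/n,degrees=True)
        print(np.round(np.r_[Mi.inv().apply(d/n)*100,rv/n],2))
E
python3 - <<'E'
from h import *
c=env.capture('wrist'); print(np.round(c['tool_from_camera'],3),c['fx'])
plan([.50,.0,.33],88.9)
E
```

```text
[[ 0.    -0.964 -0.264  0.077]
 [ 1.    -0.     0.     0.   ]
 [-0.    -0.264  0.964 -0.082]
 [ 0.     0.     0.     1.   ]] 379.7045657803745
t 0.15 n 11 shift [-45.43 -41.6   -2.74] rv [-4.000e-02  4.000e-02  6.642e+01]
[-4.13 -3.78 -0.25 -0.    0.    6.04]
[-4.5  -3.33 -0.25 -0.    0.    6.04]
[-4.83 -2.83 -0.25 -0.    0.    6.04]
[-5.1  -2.31 -0.25 -0.    0.    6.04]
[-5.32 -1.76 -0.25 -0.    0.    6.04]
[-5.47 -1.19 -0.25 -0.    0.    6.04]
[-5.57 -0.61 -0.25 -0.    0.    6.04]
[-5.6  -0.02 -0.25 -0.    0.    6.04]
[-5.57  0.57 -0.25 -0.    0.    6.04]
[-5.48  1.15 -0.25 -0.    0.    6.04]
[-5.33  1.72 -0.25 -0.    0.    6.04]
```

>>> step_arm:
  steps: "9.4 -4.1 -3.8 -0.2 0 0 6; 9.4 -4.5 -3.3 -0.2 0 0 6; 9.4 -4.8 -2.8 -0.2 0 0 6; 9.4 -5.1 -2.3 -0.2 0 0 6; 9.4 -5.3 -1.8 -0.2 0 0 6"

```text
time_s: 0.78
tcp_pos: [0.3698, 0.3088, 0.3127]
eef_rot: [3.142, -0.0, 2.184]
ft_force: [1.2, -0.3, 0.4]
gripper_width: 0.997
grasp_force: 0.0
```

>>> step_arm:
  steps: "9.4 -5.5 -1.2 -0.2 0 0 6; 9.4 -5.6 -0.6 -0.2 0 0 6; 9.4 -5.6 0 -0.2 0 0 6; 9.4 -5.6 0.6 -0.2 0 0 6; 9.4 -5.5 1.2 -0.2 0 0 6.2"

```text
time_s: 1.4
tcp_pos: [0.481, 0.0506, 0.3229]
eef_rot: [3.141, -0.0, 1.657]
ft_force: [0.6, 0.8, 0.3]
gripper_width: 0.999
grasp_force: 0.0
```

>>> step_arm:
  steps: "9.4 -5.3 1.7 -0.2 0 0 6.2; 9.4 0 0 0 0 0 0; 9.4 0 0 0 0 0 0"

```text
time_s: 1.78
tcp_pos: [0.5021, 0.0014, 0.3244]
eef_rot: [-3.141, 0.0, 1.552]
ft_force: [0.4, -0.0, 0.4]
gripper_width: 0.996
grasp_force: 0.0
```

```bash
python3 - <<'E'
from h import *
c=cap('wrist'); save(c,'w1.png'); w=cloud(c); np.save('w1.npy',w); np.save('w1M.npy',c['M']);print(c['cx'],c['cy'],c['fy'])
s=env.read_state(); print(s['tcp_pos'],s['eef_rot'],s['time_s'])
z=w[...,2]; print([(round(a,3),int(n)) for n,a in zip(*np.histogram(z[np.isfinite(z)],bins=np.arange(-.005,.12,.005)))])
E
```

```text
322.0252781195953 232.75629598425692 379.7045657803745
[0.5020783  0.00194659 0.32444308] [-3.14103505e+00 -8.85599004e-05  1.55361069e+00] 1.825
[(np.float64(-0.005), 79506), (np.float64(0.0), 106048), (np.float64(0.005), 5599), (np.float64(0.01), 6064), (np.float64(0.015), 916), (np.float64(0.02), 700), (np.float64(0.025), 249), (np.float64(0.03), 1965), (np.float64(0.035), 24626), (np.float64(0.04), 460), (np.float64(0.045), 1679), (np.float64(0.05), 363), (np.float64(0.055), 1535), (np.float64(0.06), 200), (np.float64(0.065), 719), (np.float64(0.07), 2197), (np.float64(0.075), 480), (np.float64(0.08), 0), (np.float64(0.085), 0), (np.float64(0.09), 0), (np.float64(0.095), 0), (np.float64(0.1), 0), (np.float64(0.105), 0), (np.float64(0.11), 0)]
```

View pics/w1.png

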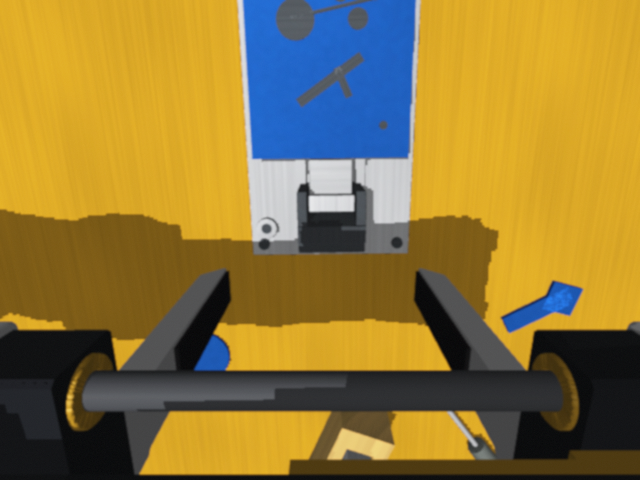

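The wrist view shows the fixture end-on: the jaw's top (light) is around (332,203), the slot (dark strip) around (332,217) and the fixed block around (332,237). Panel's near edge is at row 158. I'll crop for the exact edges.

```bash
python3 - <<'E'
from h import *
im=cv2.imread('pics/w1.png'); cv2.imwrite('pics/w1c.png',cv2.resize(im[170:260,280:385],(700,600),interpolation=2))
c={'M':np.load('w1M.npy'),'cx':322.025,'cy':232.756,'fx':379.705,'fy':379.705}
w=np.load('w1.npy'); g=cv2.cvtColor(im,cv2.COLOR_BGR2GRAY)
for u in (318,332,346): print(u,[(v,int(g[v,u]),round(float(w[v,u,2])*1000),round(float(onplane(c,u,v,.075)[1])*1000,1)) for v in range(186,256,2)])
for v in (200,206,217): print(v,[(u,int(g[v,u]),round(float(w[v,u,2])*1000),round(float(onplane(c,u,v,.075)[0])*1000,1)) for u in range(292,374,2)])
E
```

```text
318 [(186, 210, 45, 30.2), (188, 209, 46, 28.4), (190, 211, 45, 26.6), (192, 200, 47, 24.9), (194, 124, 59, 23.1), (196, 193, 74, 21.3), (198, 224, 75, 19.5), (200, 223, 74, 17.7), (202, 222, 75, 15.9), (204, 222, 75, 14.1), (206, 221, 74, 12.3), (208, 221, 75, 10.5), (210, 207, 75, 8.7), (212, 98, 34, 6.9), (214, 37, 41, 5.1), (216, 38, 47, 3.2), (218, 37, 52, 1.4), (220, 37, 60, -0.5), (222, 33, 63, -2.3), (224, 30, 69, -4.2), (226, 34, 73, -6.0), (228, 39, 75, -7.9), (230, 41, 74, -9.7), (232, 39, 75, -11.6), (234, 39, 75, -13.5), (236, 39, 75, -15.4), (238, 40, 72, -17.3), (240, 40, 74, -19.2), (242, 39, 73, -21.1), (244, 41, 68, -23.0), (246, 42, 69, -24.9), (248, 42, 70, -26.8), (250, 41, 67, -28.7), (252, 88, 10, -30.7), (254, 111, -1, -32.6)]
332 [(186, 208, 46, 29.9), (188, 209, 47, 28.2), (190, 210, 45, 26.4), (192, 200, 46, 24.6), (194, 130, 60, 22.9), (196, 198, 74, 21.1), (198, 221, 74, 19.3), (200, 221, 74, 17.5), (202, 221, 75, 15.7), (204, 220, 75, 13.9), (206, 220, 75, 12.1), (208, 220, 75, 10.3), (210, 204, 74, 8.5), (212, 84, 35, 6.7), (214, 37, 41, 4.8), (216, 38,
[... 3263 characters left out ...]
28, 50, 491.0), (312, 31, 51, 492.8), (314, 36, 50, 494.6), (316, 39, 50, 496.4), (318, 38, 50, 498.1), (320, 38, 50, 499.9), (322, 38, 50, 501.7), (324, 39, 49, 503.5), (326, 39, 50, 505.3), (328, 39, 51, 507.1), (330, 40, 50, 508.9), (332, 38, 50, 510.7), (334, 38, 52, 512.5), (336, 39, 49, 514.3), (338, 39, 49, 516.1), (340, 38, 50, 517.8), (342, 38, 52, 519.6), (344, 39, 51, 521.4), (346, 39, 51, 523.2), (348, 37, 52, 525.0), (350, 37, 52, 526.8), (352, 38, 51, 528.6), (354, 35, 50, 530.4), (356, 60, 72, 532.2), (358, 83, 72, 534.0), (360, 84, 73, 535.8), (362, 83, 72, 537.5), (364, 81, 73, 539.3), (366, 94, 11, 541.1), (368, 111, 11, 542.9), (370, 111, 10, 544.7), (372, 130, 11, 546.5)]
```

View pics/w1c.png

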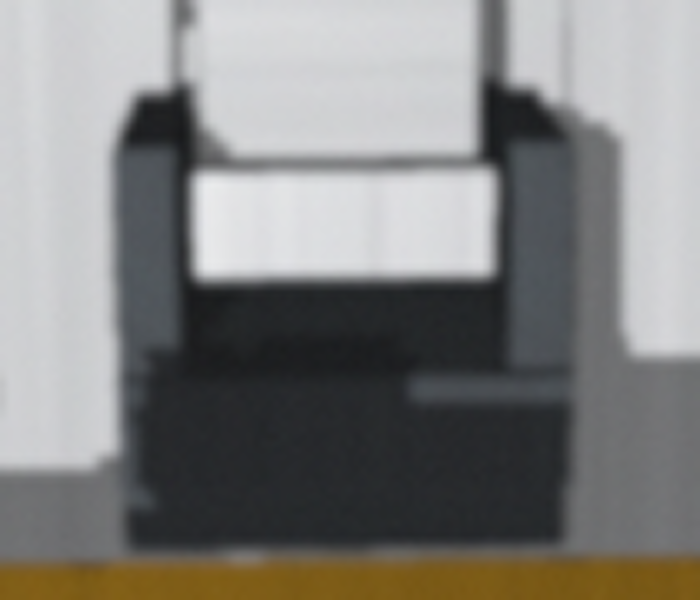

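Crop: slot edges at rows ≈211 and ≈225.5 and columns ≈306.5 to 355.5, so the mouth is at about (0.5096, 0.0007) with a size of 44 x 14 mm, as it should be. Now to the rack.

```bash
python3 - <<'E'
from h import *
plan([.5146,-.3403,.27],67.7,7)
E
```

```text
t 1.82 n 7 shift [-34.2    1.84   5.44] rv [-0.03  0.   21.32]
[-4.89  0.26  0.78 -0.    0.    3.05]
[-4.86  0.52  0.78 -0.    0.    3.05]
[-4.83  0.78  0.78 -0.    0.    3.05]
[-4.78  1.04  0.78 -0.    0.    3.05]
[-4.72  1.29  0.78 -0.    0.    3.05]
[-4.64  1.54  0.78 -0.    0.    3.05]
[-4.56  1.78  0.78 -0.    0.    3.05]
```

>>> step_arm:
  steps: "9.4 -4.9 0.3 0.8 0 0 3; 9.4 -4.9 0.5 0.8 0 0 3; 9.4 -4.8 0.8 0.8 0 0 3; 9.4 -4.8 1 0.8 0 0 3; 9.4 -4.7 1.3 0.8 0 0 3"

```text
time_s: 2.45
tcp_pos: [0.5118, -0.2436, 0.2844]
eef_rot: [3.141, -0.001, 1.291]
ft_force: [0.7, 0.5, 0.9]
gripper_width: 1.007
grasp_force: 0.0
```

>>> step_arm:
  steps: "9.4 -4.6 1.5 0.8 0 0 3.1; 9.4 -4.6 1.8 0.6 0 0 3.1; 9.4 0 0 0 0 0 0; 9.4 0 0 0 0 0 0"

```text
time_s: 2.95
tcp_pos: [0.5155, -0.3399, 0.2704]
eef_rot: [-3.141, -0.001, 1.184]
ft_force: [0.3, 0.7, 0.4]
gripper_width: 1.0
grasp_force: 0.0
```

```bash
python3 - <<'E'
from h import *
c=cap('wrist'); save(c,'w2.png'); w=cloud(c); np.save('w2.npy',w); s=env.read_state(); print(s['tcp_pos'],s['eef_rot'],s['time_s'])
z=w[...,2]; x=w[...,0];y=w[...,1]
near=(abs(x-.525)<.08)&(abs(y+.31)<.09)
for nm,lo,hi,h in (('tops',.094,.108,.1),('rack',.05,.062,.058)):
    m=(near&(z>lo)&(z<hi)).astype(np.uint8); m=cv2.morphologyEx(m,cv2.MORPH_OPEN,np.ones((3,3)))
    k,l,st,_=cv2.connectedComponentsWithStats(m)
    for i in range(1,k):
        if st[i,4]<60: continue
        r0=cv2.minAreaRect((w[l==i][:,:2]*1000).astype(np.float32))
        vs,us=np.where(l==i); hh=np.median(w[l==i][:,2]); 
        q=np.array([onplane(c,u,v,hh)[:2] for u,v in zip(us,vs)]); r=cv2.minAreaRect((q*1000).astype(np.float32))
        print(nm,st[i],round(hh,4),np.round(r[0],1),np.round(r[1],1),round(r[2],1),'|',np.round(r0[0],1),np.round(r0[1],1),round(r0[2],1))
E
```

```text
[ 0.51565774 -0.33958577  0.27064964] [-3.14148113e+00 -8.91858092e-04  1.18450686e+00] 3.0
tops [298 149  46  22 981] 0.0981 [ 535.8 -286.1] [13.7 29.8] 67.8 | [ 535.8 -286.2] [13.9 30. ] 67.9
tops [ 299  228   44   39 1672] 0.1031 [ 513.4 -340.8] [27.4 29.7] 67.9 | [ 513.1 -341.5] [27.5 29.8] 67.5
rack [ 278  107   87  166 9814] 0.0582 [ 524.4 -313.8] [129.9  64. ] 67.7 | [ 524.3 -314. ] [130.5  64.3] 67.7
```

View pics/w2.png

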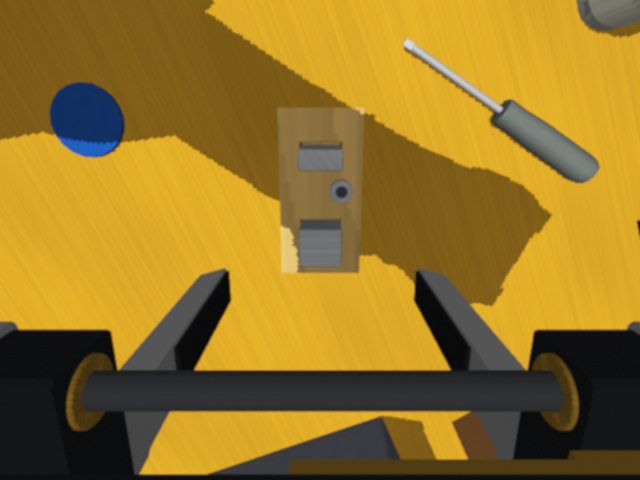

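The wrist view confirms the wedge at (320,247), with a 27x30 mm head at z 0.103. The bar is at (320,159) and the nut at (341,191). Descending to grasp.

```bash
python3 - <<'E'
from h import *
plan([.5134,-.3408,.162],67.7,3)
E
```

```text
t 3.0 n 3 shift [-0.21 -0.16 10.86] rv [-0.01 -0.05  0.17]
[-0.07 -0.05  3.62 -0.   -0.02  0.06]
[-0.07 -0.05  3.62 -0.   -0.02  0.06]
[-0.07 -0.05  3.62 -0.   -0.02  0.06]
```

>>> step_arm:
  steps: "9.4 -0.2 -0.2 4 0 0 0.2; 9.4 0 0 4 0 0 0; 9.4 0 0 2.8 0 0 0; 9.4 0 0 0 0 0 0"

```text
time_s: 3.5
tcp_pos: [0.5123, -0.3405, 0.1615]
eef_rot: [-3.139, -0.001, 1.181]
ft_force: [-0.1, -0.3, 0.6]
gripper_width: 1.0
grasp_force: 0.0
```

>>> step_arm:
  steps: "2 0 0 0 0 0 0; 2 0 0 0 0 0 0; 2 0 0 0 0 0 0; 2 0 0 0 0 0 0; 2 0 0 0 0 0 0"
  squeeze: 30

```text
time_s: 4.12
tcp_pos: [0.5124, -0.3424, 0.1628]
eef_rot: [3.141, 0.0, 1.178]
ft_force: [0.5, -0.3, -0.4]
gripper_width: 0.506
grasp_force: 0.0
```

>>> step_arm:
  steps: "2 0 0 0 0 0 0; 2 0 0 0 0 0 0; 2 0 0 0 0 0 0; 2 0 0 0 0 0 0; 2 0 0 0 0 0 0"

```text
time_s: 4.75
tcp_pos: [0.5123, -0.3424, 0.1627]
eef_rot: [-3.142, 0.0, 1.178]
ft_force: [0.3, 0.3, -0.1]
gripper_width: 0.318
grasp_force: 30.0
```

>>> step_arm:
  steps: "2 0 0 -2 0 0 0; 2 0 0 -3 0 0 0; 2 0 0 -4 0 0 0; 2 0 0 -2 0 0 0; 2 0 0 0 0 0 0"

```text
time_s: 5.38
tcp_pos: [0.5126, -0.3424, 0.2737]
eef_rot: [3.14, -0.0, 1.179]
ft_force: [0.9, 0.5, -3.5]
gripper_width: 0.314
grasp_force: 30.0
```

```bash
python3 - <<'E'
from h import *
plan([.5096,.0007,.272],89.1,8)
E
```

```text
t 5.38 n 8 shift [ 31.59 -13.39   0.15] rv [ 1.100e-01  1.000e-02 -2.157e+01]
[ 3.95 -1.67  0.02  0.01  0.   -2.7 ]
[ 4.02 -1.49  0.02  0.01  0.   -2.7 ]
[ 4.09 -1.3   0.02  0.01  0.   -2.7 ]
[ 4.15 -1.1   0.02  0.01  0.   -2.7 ]
[ 4.19 -0.91  0.02  0.01  0.   -2.7 ]
[ 4.23 -0.71  0.02  0.01  0.   -2.7 ]
[ 4.26 -0.51  0.02  0.01  0.   -2.7 ]
[ 4.28 -0.31  0.02  0.01  0.   -2.7 ]
```

>>> step_arm:
  steps: "2 4 -1.7 0 0 0 -2.7; 2 4 -1.5 0 0 0 -2.7; 2 4.1 -1.3 0 0 0 -2.7; 2 4.1 -1.1 0 0 0 -2.7; 2 4.2 -0.9 0 0 0 -2.7"

```text
time_s: 6.0
tcp_pos: [0.5095, -0.1261, 0.2713]
eef_rot: [-3.14, 0.0, 1.416]
ft_force: [0.7, 0.1, -3.2]
gripper_width: 0.316
grasp_force: 30.0
```

>>> step_arm:
  steps: "2 4.2 -0.7 0 0 0 -2.7; 2 4.2 -0.5 0 0 0 -2.7; 2 4.2 -0.3 0 0 0 -2.7; 2 0 0 0 0 0 0; 2 0 0 0 0 0 0"

```text
time_s: 6.62
tcp_pos: [0.5087, -0.0013, 0.2718]
eef_rot: [-3.14, 0.001, 1.555]
ft_force: [-0.1, -0.9, -2.7]
gripper_width: 0.316
grasp_force: 30.0
```

```bash
python3 - <<'E'
from h import *
c=cap('wrist'); save(c,'w3.png'); w=cloud(c); np.save('w3.npy',w); np.save('w3M.npy',c['M']); s=env.read_state(); print(s['tcp_pos'],s['eef_rot'],s['time_s'])
c2=cap('side'); w2=cloud(c2)
Z=w[...,2]; 
# held wedge: points inside a box round the grasp, in tool coordinates
def tool(w):
    M=R.from_euler('xyz',s['eef_rot']); return (w-np.array(s['tcp_pos']))@M.as_matrix()
for nm,ww in (('wrist',w),('side',w2),('scene',cloud(cap('scene')))):
    t=tool(ww)*1000; b=(abs(t[...,0])<25)&(abs(t[...,1])<17)&(t[...,2]>50)&(t[...,2]<155)
    p=t[b]; print(nm,len(p))
    for a in range(50,155,10):
        q=p[(p[:,2]>=a)&(p[:,2]<a+10)]
        if len(q)>5: print(a,len(q),'x',np.round(np.percentile(q[:,0],[5,50,95]),1),'y',np.round(np.percentile(q[:,1],[3,97]),1))
E
```

```text
[ 0.50879483 -0.001746    0.27200566] [-3.14050178e+00  6.71411889e-04  1.55394884e+00] 6.675
wrist 7346
50 3172 x [-9.5  2.7 13.4] y [-15.   14.9]
60 1860 x [-10.    8.3  15.1] y [-15.   14.9]
70 495 x [ 9.7 12.9 13.5] y [-16.4  16.3]
80 419 x [ 9.5 11.9 12.5] y [-16.5  16.4]
90 353 x [ 9.2 10.9 11.5] y [-16.4  16.2]
100 267 x [ 9.4 10.  10.5] y [-14.1  13.9]
110 231 x [8.5 9.  9.5] y [-14.3  13.8]
120 212 x [7.4 8.  8.6] y [-14.   14.2]
130 182 x [6.4 7.  7.4] y [-14.1  13.9]
140 153 x [5.5 6.  6.5] y [-13.9  14.1]
side 974
50 137 x [-13.1  -4.4  10.5] y [-14.   15.2]
60 151 x [-14.7 -10.9   9.4] y [-16.5  15.4]
70 88 x [-12.6 -11.1  -8.9] y [-15.9  16. ]
80 83 x [-11.4  -9.9  -8.4] y [-15.2  16. ]
90 91 x [-11.2  -9.1  -7.3] y [-16.   15.6]
100 91 x [-9.7 -7.8  1.5] y [-16.8  13.4]
110 90 x [-9.1 -7.   2.5] y [-16.4  12.7]
120 82 x [-7.9 -6.1  3.7] y [-16.7  11.8]
130 83 x [-6.7 -5.1  1.7] y [-16.6  11.6]
140 76 x [-5.9 -3.7  1. ] y [-16.4  13.1]
scene 97
110 30 x [-5.   2.4  8.2] y [14.4 16.8]
120 25 x [-4.5  1.3  6.1] y [14.3 16.7]
130 24 x [-4.   0.4  5.2] y [14.8 16.6]
140 17 x [-2.   2.5  5.9] y [14.5 16.6]
```

View pics/w3.png

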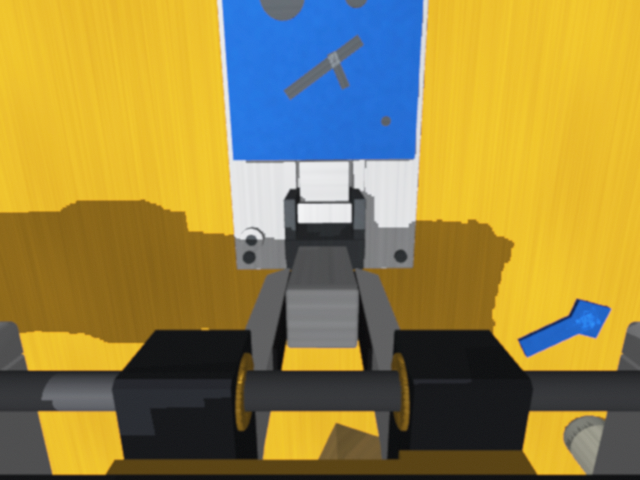

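The wedge hangs upright between the fingers (head near (320,310), tip near (324,250)), about 1.5 mm toward tool +x. The slot opening is behind it at row ~225. Checking the jaw edge in this same view.

```bash
python3 - <<'E'
from h import *
c={'M':np.load('w3M.npy'),'cx':322.025,'cy':232.756,'fx':379.705,'fy':379.705}
g=cv2.cvtColor(cv2.imread('pics/w3.png'),cv2.COLOR_BGR2GRAY)
for u in (304,324,346):
    col=g[205:235,u].astype(float); v=205+np.argmin(np.diff(col))+.5; p=onplane(c,u,v,.075); print('jaw edge',u,v,np.round(p*1000,1))
row=g[212].astype(float); print([(u,int(row[u])) for u in list(range(288,302))+list(range(348,362))])
print(onplane(c,297,212,.075),onplane(c,353,212,.075))
s=env.read_state(); print(s['tcp_pos'],s['eef_rot'])
E
```

```text
jaw edge 304 222.5 [494.7   7.5  75. ]
jaw edge 324 222.5 [509.8   7.2  75. ]
jaw edge 346 222.5 [526.5   7.   75. ]
[(288, 98), (289, 98), (290, 97), (291, 99), (292, 98), (293, 95), (294, 83), (295, 60), (296, 68), (297, 137), (298, 211), (299, 240), (300, 243), (301, 243), (348, 236), (349, 233), (350, 212), (351, 154), (352, 81), (353, 55), (354, 75), (355, 92), (356, 97), (357, 96), (358, 96), (359, 97), (360, 95), (361, 95)]
[0.48966482 0.01567167 0.075     ] [0.5317093  0.01502284 0.075     ]
[ 0.50894509 -0.00186862  0.27231439] [-3.14104033e+00  4.86194172e-04  1.55354421e+00]
```

>>> step_arm:
  steps: "2 0.05 0.1 3 0 0 0; 2 0 0 2 0 0 0; 2 0 0 1 0 0 0; 2 0 0 0.5 0 0 0; 2 0 0 0 0 0 0"

```text
time_s: 7.4
tcp_pos: [0.5102, -0.0005, 0.2079]
eef_rot: [3.141, 0.0, 1.555]
ft_force: [-0.4, 0.7, -2.3]
gripper_width: 0.319
grasp_force: 30.0
```

>>> step_arm:
  steps: "2 0 0 0.4 0 0 0; 2 0 0 0.3 0 0 0; 2 0 0 0 0 0 0"

```text
time_s: 7.78
tcp_pos: [0.5101, -0.0003, 0.2006]
eef_rot: [-3.141, 0.0, 1.556]
ft_force: [-1.0, -0.4, -2.1]
gripper_width: 0.319
grasp_force: 30.0
```

>>> step_arm:
  steps: "2 0 0 0.3 0 0 0; 2 0 0 0.2 0 0 0; 2 0 0 0 0 0 0"

```text
time_s: 8.15
tcp_pos: [0.5101, -0.0003, 0.1955]
eef_rot: [-3.141, 0.0, 1.555]
ft_force: [0.1, 0.2, -3.0]
gripper_width: 0.317
grasp_force: 30.0
```

>>> step_arm:
  steps: "2 0 0 0.15 0 0 0; 2 0 0 0 0 0 0"

```text
time_s: 8.4
tcp_pos: [0.5102, -0.0003, 0.1942]
eef_rot: [3.141, 0.0, 1.555]
ft_force: [0.0, 0.1, -3.8]
gripper_width: 0.32
grasp_force: 30.0
```

>>> step_arm:
  steps: "2 0 0 0.1 0 0 0; 2 0 0 0 0 0 0"

```text
time_s: 8.65
tcp_pos: [0.5102, -0.0002, 0.1932]
eef_rot: [3.141, -0.0, 1.555]
ft_force: [0.6, 3.3, -2.2]
gripper_width: 0.314
grasp_force: 30.0
```

>>> step_arm:
  steps: "2 0 0 0.1 0 0 0; 2 0 0 0 0 0 0"

```text
time_s: 8.9
tcp_pos: [0.5102, -0.0002, 0.1922]
eef_rot: [3.141, -0.0, 1.555]
ft_force: [1.0, 1.9, -2.1]
gripper_width: 0.315
grasp_force: 30.0
```

>>> step_arm:
  steps: "2 0 0 0.1 0 0 0; 2 0 0 0 0 0 0"

```text
time_s: 9.15
tcp_pos: [0.5102, -0.0001, 0.1912]
eef_rot: [3.141, -0.0, 1.556]
ft_force: [1.6, 5.1, -0.1]
gripper_width: 0.319
grasp_force: 30.0
```

>>> step_arm:
  steps: "2 0.05 0 0.1 0 0 0; 2 0 0 0 0 0 0"

```text
time_s: 9.4
tcp_pos: [0.5102, 0.0001, 0.1902]
eef_rot: [3.141, 0.0, 1.555]
ft_force: [1.1, 2.7, 0.9]
gripper_width: 0.317
grasp_force: 30.0
```

>>> step_arm:
  steps: "2 0 0 0.1 0 0 0; 2 0 0 0 0 0 0"

```text
time_s: 9.65
tcp_pos: [0.5102, 0.0002, 0.1891]
eef_rot: [3.141, 0.0, 1.555]
ft_force: [2.4, 3.2, 2.2]
gripper_width: 0.32
grasp_force: 30.0
```

Both faces are in contact. Releasing and rising.

>>> step_arm:
  steps: "5 0 0 0 0 0 0; 5 0 0 0 0 0 0; 5 0 0 0 0 0 0; 5 0 0 0 0 0 0"

```text
time_s: 10.15
tcp_pos: [0.5101, 0.0001, 0.1891]
eef_rot: [-3.142, 0.0, 1.555]
ft_force: [-0.6, -0.7, 0.7]
gripper_width: 0.53
grasp_force: 0.0
```

>>> step_arm:
  steps: "5 0 0 -2 0 0 0; 5 0 0 -3 0 0 0; 5 0 0 -2 0 0 0; 0 0 0 0 0 0 0; 0 0 0 0 0 0 0"

```text
time_s: 10.78
tcp_pos: [0.5098, 0.0002, 0.2585]
eef_rot: [-3.141, 0.0, 1.555]
ft_force: [0.9, 0.2, -0.9]
gripper_width: 0.356
grasp_force: 0.0
```

>>> step_arm:
  steps: "0 0 0 0 0 0 0; 0 0 0 0 0 0 0; 0 0 0 0 0 0 0; 0 0 0 0 0 0 0"

```text
time_s: 11.28
tcp_pos: [0.5101, 0.0001, 0.2591]
eef_rot: [-3.141, 0.0, 1.555]
ft_force: [0.2, 0.1, 0.1]
gripper_width: 0.005
grasp_force: 0.0
```

```bash
cat > look.py <<'E'
from h import *
import sys
s=env.read_state(); print(np.round(s['tcp_pos'],4),np.round(s['eef_rot'],3),s['time_s'],np.round(s['ft_force'],1),s['gripper_width'])
c=cap('wrist'); save(c,sys.argv[1]); w=cloud(c); z=w[...,2]
m=(abs(w[...,0]-.51)<.03)&(abs(w[...,1])<.03)&(z>.09)&(z<.145); p=w[m]
top=np.percentile(p[:,2],98); t=p[p[:,2]>top-.004]; r=cv2.minAreaRect((t[:,:2]*1000).astype(np.float32)); print('head z',top,np.median(t[:,2]),r)
h=float(np.median(t[:,2])); print('mid',np.median(t,0))
E
python3 look.py w4.png
```

```text
[5.101e-01 1.000e-04 2.591e-01] [-3.141  0.     1.555] 11.275 [0.2 0.1 0.1] 0.005209836020827847
head z 0.13003667366372998 0.12879229028986044 ((510.0224609375, 4.279603004455566), (21.981386184692383, 29.728002548217773), 89.76434326171875)
mid [0.51041571 0.00580925 0.12879229]
```

View pics/w4.png

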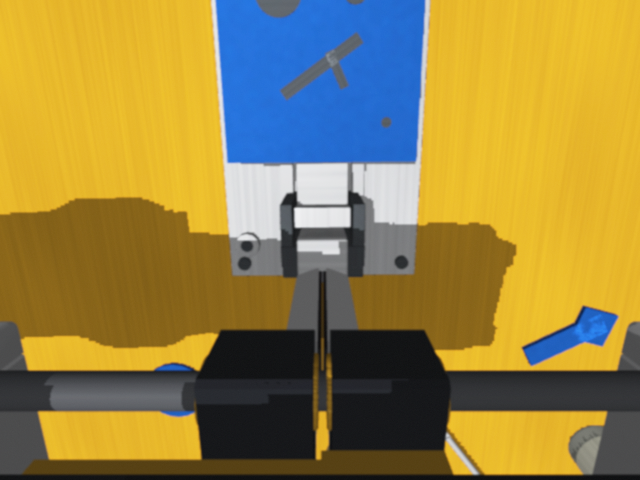

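The view shows the wedge standing in the slot (head front face near (322,248)), head top z≈0.129, centre y≈+2 mm; gripper shut. Now tapping down with the closed fingertips.

>>> step_arm:
  steps: "0 0.2 0 1.5 0 0 0; 0 0 0 1 0 0 0; 0 0 0 0.4 0 0 0; 0 0 0 0 0 0 0"
  squeeze: 20

```text
time_s: 11.82
tcp_pos: [0.5101, 0.0021, 0.2298]
eef_rot: [-3.141, 0.0, 1.555]
ft_force: [0.5, -0.2, -0.0]
gripper_width: 0.004
grasp_force: 0.0
```

>>> step_arm:
  steps: "0 0 0 0.2 0 0 0; 0 0 0 0.1 0 0 0; 0 0 0 0 0 0 0"

```text
time_s: 12.2
tcp_pos: [0.5102, 0.0021, 0.2272]
eef_rot: [3.141, 0.0, 1.555]
ft_force: [-0.4, -1.0, 0.5]
gripper_width: 0.002
grasp_force: 0.0
```

>>> step_arm:
  steps: "0 0 0 0.1 0 0 0; 0 0 0 0.1 0 0 0; 0 0 0 0 0 0 0"

```text
time_s: 12.58
tcp_pos: [0.5102, 0.0022, 0.2252]
eef_rot: [3.141, 0.0, 1.555]
ft_force: [0.5, 0.7, 1.0]
gripper_width: 0.002
grasp_force: 0.6
```

>>> step_arm:
  steps: "0 0 0 0.1 0 0 0; 0 0 0 0.1 0 0 0; 0 0 0 0 0 0 0"

```text
time_s: 12.95
tcp_pos: [0.5101, 0.0022, 0.2231]
eef_rot: [-3.141, 0.0, 1.555]
ft_force: [0.9, 1.5, 1.5]
gripper_width: 0.008
grasp_force: 0.9
```

>>> step_arm:
  steps: "0 0 0 0.1 0 0 0; 0 0 0 0.1 0 0 0; 0 0 0 0 0 0 0"

```text
time_s: 13.32
tcp_pos: [0.51, 0.0021, 0.221]
eef_rot: [-3.141, 0.0, 1.555]
ft_force: [-0.4, 0.0, 0.8]
gripper_width: 0.01
grasp_force: 0.2
```

>>> step_arm:
  steps: "0 0 0 0.1 0 0 0; 0 0 0 0.1 0 0 0; 0 0 0 0 0 0 0"

```text
time_s: 13.7
tcp_pos: [0.5101, 0.0021, 0.219]
eef_rot: [-3.141, 0.0, 1.555]
ft_force: [-0.1, -0.0, 1.2]
gripper_width: 0.006
grasp_force: 0.5
```

```bash
python3 look.py w5.png
```

```text
[0.5101 0.0021 0.219 ] [-3.141  0.     1.555] 13.7 [-0.1 -0.   1.2] 0.005519517287657664
head z 0.14425524809292004 0.14268752866793988 ((511.9365539550781, 8.909748077392578), (20.208587646484375, 21.14703941345215), 35.2243766784668)
mid [0.51025408 0.01169404 0.14268753]
```

>>> step_arm:
  steps: "0 0 0 0.1 0 0 0"

```text
time_s: 13.88
tcp_pos: [0.5102, 0.0021, 0.2182]
eef_rot: [3.142, 0.0, 1.555]
ft_force: [-0.3, 1.4, 3.1]
gripper_width: 0.007
grasp_force: 1.6
```

>>> step_arm:
  steps: "0 0 0 0.1 0 0 0"

```text
time_s: 14.0
tcp_pos: [0.5102, 0.0022, 0.2171]
eef_rot: [3.142, 0.0, 1.555]
ft_force: [0.2, 1.7, 3.8]
gripper_width: 0.008
grasp_force: 1.8
```

>>> step_arm:
  steps: "0 0 0 0.1 0 0 0; 0 0 0 0.1 0 0 0"

```text
time_s: 14.25
tcp_pos: [0.5102, 0.0023, 0.2152]
eef_rot: [3.141, -0.0, 1.556]
ft_force: [-0.2, 3.3, 4.6]
gripper_width: 0.007
grasp_force: 2.2
```

>>> step_arm:
  steps: "0 0 0 0.1 0 0 0; 0 0 0 0.1 0 0 0"

```text
time_s: 14.5
tcp_pos: [0.5102, 0.0024, 0.2132]
eef_rot: [3.141, -0.0, 1.556]
ft_force: [-0.2, 3.6, 5.6]
gripper_width: 0.007
grasp_force: 2.7
```

>>> step_arm:
  steps: "0 0 0 0.1 0 0 0; 0 0 0 0.1 0 0 0"

```text
time_s: 14.75
tcp_pos: [0.5102, 0.0023, 0.2112]
eef_rot: [3.141, -0.0, 1.556]
ft_force: [-0.7, 3.0, 4.9]
gripper_width: 0.01
grasp_force: 2.5
```

>>> step_arm:
  steps: "0 0.02 0 0.1 0 0 0"

```text
time_s: 14.88
tcp_pos: [0.5102, 0.0024, 0.2101]
eef_rot: [3.142, 0.0, 1.555]
ft_force: [-0.6, 3.6, 4.8]
gripper_width: 0.005
grasp_force: 2.3
```

>>> step_arm:
  steps: "0 0.01 0 0.1 0 0 0"

```text
time_s: 15.0
tcp_pos: [0.5102, 0.0025, 0.2091]
eef_rot: [3.142, 0.0, 1.555]
ft_force: [-1.0, 3.5, 5.1]
gripper_width: 0.007
grasp_force: 2.4
```

>>> step_arm:
  steps: "0 0.01 0 0.1 0 0 0"

```text
time_s: 15.12
tcp_pos: [0.5102, 0.0026, 0.2081]
eef_rot: [3.142, 0.0, 1.555]
ft_force: [0.6, 3.3, 5.9]
gripper_width: 0.001
grasp_force: 2.5
```

>>> step_arm:
  steps: "0 0.01 0 0.1 0 0 0"

```text
time_s: 15.25
tcp_pos: [0.5102, 0.0027, 0.2071]
eef_rot: [3.142, 0.0, 1.555]
ft_force: [0.6, 4.0, 4.9]
gripper_width: 0.002
grasp_force: 2.5
```

>>> step_arm:
  steps: "0 0.01 0 0.1 0 0 0"

```text
time_s: 15.38
tcp_pos: [0.5102, 0.0028, 0.2061]
eef_rot: [-3.142, 0.0, 1.555]
ft_force: [-1.0, 3.5, 4.8]
gripper_width: 0.005
grasp_force: 2.5
```

>>> step_arm:
  steps: "0 0.01 0 0.1 0 0 0"

```text
time_s: 15.5
tcp_pos: [0.5103, 0.0029, 0.2053]
eef_rot: [3.141, -0.0, 1.555]
ft_force: [-3.6, 4.2, 18.1]
gripper_width: 0.002
grasp_force: 8.9
```

>>> step_arm:
  steps: "0 0.01 0 0.1 0 0 0"

```text
time_s: 15.62
tcp_pos: [0.5106, 0.0029, 0.205]
eef_rot: [3.141, -0.0, 1.555]
ft_force: [-5.3, 3.0, 31.4]
gripper_width: 0.004
grasp_force: 15.5
```

>>> step_arm:
  steps: "0 0.01 0 0.1 0 0 0"

```text
time_s: 15.75
tcp_pos: [0.511, 0.0029, 0.2047]
eef_rot: [3.14, -0.001, 1.555]
ft_force: [-8.9, 3.0, 43.9]
gripper_width: 0.004
grasp_force: 21.9
```

The push ran past 40 N because I queued one row too many after the stop was met. I'm backing off at once and will inspect.

>>> step_arm:
  steps: "0 0 0 -0.3 0 0 0; 0 0 0 -0.5 0 0 0; 0 0 0 -3 0 0 0; 0 0 0 -5 0 0 0; 0 0 0 0 0 0 0"

```text
time_s: 16.38
tcp_pos: [0.5111, 0.0027, 0.2941]
eef_rot: [3.137, -0.001, 1.555]
ft_force: [-0.0, -0.1, 0.0]
gripper_width: 0.007
grasp_force: 0.0
```

```bash
python3 - <<'E'
from h import *
s=env.read_state(); print(np.round(s['tcp_pos'],4),np.round(s['ft_force'],1))
c=cap('wrist'); save(c,'w6.png'); w=cloud(c); z=w[...,2]; np.save('w6.npy',w)
m=(abs(w[...,0]-.51)<.017)&(w[...,1]>-.01)&(w[...,1]<.025)&(z>.09)&(z<.125); p=w[m]; print('head',len(p),np.percentile(p[:,2],[5,50,95,99]),np.percentile(p[:,1],[1,99]))
hsv=cv2.cvtColor(c['image'],cv2.COLOR_RGB2HSV); b=cv2.inRange(hsv,(100,120,60),(125,255,255))>0
for nm,ww in (('wrist',w),('scene',None)):
    if ww is None:
        c=cap('scene'); save(c,'s6.png'); ww=cloud(c); hsv=cv2.cvtColor(c['image'],cv2.COLOR_RGB2HSV); b=cv2.inRange(hsv,(100,120,60),(125,255,255))>0
    q=ww[b&(abs(ww[...,0]-.51)<.1)&(ww[...,1]>.03)&(ww[...,1]<.27)&(ww[...,2]>.02)&(ww[...,2]<.055)]
    print(nm,len(q),'ext',np.percentile(q[:,1],[.5,99.5]))
    for lo in np.arange(.04,.24,.03):
        r=q[(q[:,1]>=lo)&(q[:,1]<lo+.03)]
        if len(r)>50: print(round(lo,2),len(r),'z',round(np.mean(r[:,2])*1000,2))
E
```

```text
[0.5111 0.0027 0.2941] [-0.  -0.1  0. ]
head 1493 [0.10575459 0.10756048 0.10872747 0.10913179] [-0.00942345  0.01712751]
wrist 25619 ext [0.05685025 0.17832445]
0.04 2740 z 36.17
0.07 6204 z 36.22
0.1 6059 z 36.22
0.13 6906 z 36.25
0.16 3710 z 36.23
scene 7702 ext [0.05687552 0.23496474]
0.04 640 z 34.12
0.07 1398 z 34.09
0.1 1257 z 34.09
0.13 1329 z 34.09
0.16 1036 z 34.01
0.19 1313 z 34.12
0.22 729 z 34.19
```

View pics/w6.png

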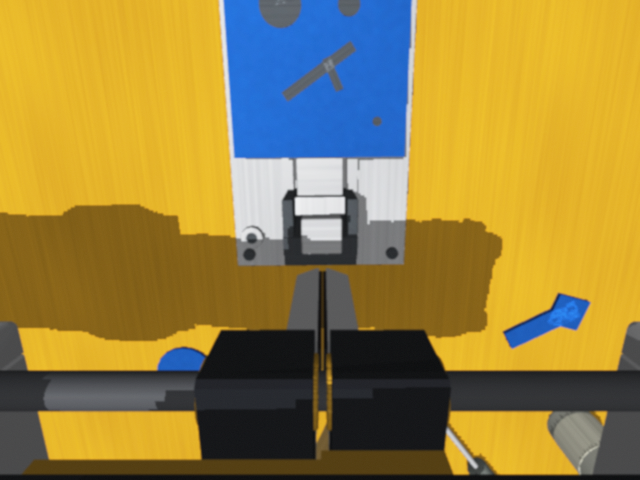

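The view shows the wedge standing in the slot at (322,235) with its head at z≈0.1075, the depth where the push ended. The panel is at rows 0–157 and measures flat: its height varies under 0.2 mm along its length. The force rose sharply while the wedge barely moved, so it is tight, and the arm is clear. Handing in.

```bash
python3 -c "
from cell import env
print(env.hand_in())"
```

```text
the job is handed in; nothing more can be done
None
```

I drove the wedge into the slot until it stopped and left it there, with the panel apparently tight on the stop, but the last push peaked at about 44 N, over the 40 N at which the panel can bow; it measured flat afterwards, the bar is still in the rack, and the job is handed in with no verdict shown.

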